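Plug the cryo flask and check that it can vent

ROBOT

A 6-joint arm with a two-finger parallel gripper is mounted at the origin on the work surface. World frame = base frame: x ahead of the robot, y to its left, z up, the work surface at z = 0. Lengths are in m, angles in rad, forces in N, time in s.
With the tool pointing down it reaches from about 0.275 to 0.85 m from the base axis. Payload 5.2 kg.
Tool frame: the origin (TCP) lies between the finger pads; the fingertips stand 14 mm ahead of it and the grasp point (between the pads) lies 5 mm behind it; z points along the fingers, x is the direction in which the jaws open and shut, and the axes are right-handed (so a half turn about z gives the same grasp; the last joint's range is limited). The gripper opens to 85 mm and grips with 20 to 120 N. Pads are 22 mm wide; open, the fingers measure 114 mm over their backs; the gripper's body (76 mm by 85 mm) begins 54 mm behind the grasp point. The pads swing forward as they close: fully open they stand 13 mm farther back than shut.
Start: joints at [0.97, 0.259, 1.535, -0, 1.348, -0.203], TCP at [0.213, 0.507, 0.245] pointing down, gripper open.
Joint ranges: [-3.14, 3.14], [-0.91, 2.08], [0.19, 2.58], [-1.22, 4.36], [0.22, 2.71], [-3.12, 3.12]. Speed limits (rad/s): [2.57, 2.57, 3.14, 3.14, 3.14, 3.14].

INTERFACE

Orientations are given as a unit quaternion [x, y, z, w].
In Python, from cell import ctrl gives the robot as it stands.
- The arm moves only by the shell command python3 -m handwheel 'ROWS' [FORCE]. ROWS is a JSON object of lists of equal length, an entry for each row: "claw": the opening in per cent of the stroke, from 0 (shut) to 100 (fully open); "delta_pos": the shift along the world's x, y, z in cm, a list of three; "turn": the turn about the world's z in degrees. A call has 1 to 20 rows; each row shifts and turns the commanded pose from where the row before left it; what a row does not reach is not made up. A row lasts 1/12 s, in which the tool goes at most 41.7 mm and 7.16 degrees, less where a joint would pass 70% of its speed; a pose out of reach is approached as far as the arm can. A call is refused whole if a number of a shift passes 4.17 or a number of a turn 7.16, either way. A call with a gripper value outside its range is refused whole. The fingers move at their own pace and stop on an object; FORCE is the grip in N (left out, the last holds). Time passes only in rows, so rows that do not move let the fingers close. It gives the time, the measured TCP pose, the force and the opening at its end, in the units of the state.
- ctrl.read_state(): the state, without advancing time (a new reading comes with each control period).
- ctrl.get_image(name): name is "scene" or "top" or "wrist"; returns a dict with "img" (384x512x3 uint8, blue, green, red), "fx", "fy", "cx", "cy" (pixels), "dist_coeffs" ([k1, k2, p1, p2, k3] as OpenCV has them; the pictures are not rectified), "rvec" (rotation vector, rad) and "tvec" (3), from world to camera coordinates, as OpenCV has them. Camera axes: x right, y down, z forward; pixel columns grow to the right and rows downward; lengths in m; the calibration is good to about 2 mm. A picture is of the moment at which its call begins. There is no depth.
- ctrl.sign_off(): hands the job in, once; it reports no verdict.
Trained networks look in the newest picture that a camera, given by its name, has taken for a name from the list of things; names that differ only in an ending like _2 or _b are one class to them, and where a whole thing is asked for, a point or a joint stands for the part that bears it (a point fixed in the world has none). Each returns a list of dicts, best first, with "score" (0 to 1); they miss things now and then, are a little off and sometimes report something else, mostly with a low value. They report only what shows in the picture. A call takes as long as a camera call. They do not tell look-alikes from the thing itself.
- ctrl.recognise(camera, target): "box" ([centre column, centre row, width, height] in pixels, round what is visible of it).
The state is a dict: "t": time; "qpos": joint angles; "qd": joint speeds; "effort": joint torques, N m; "tool_pos": TCP position; "ee_rot": TCP orientation; "wrist_force": force on the tool from outside, world axes, zero at the start; "ft_torque": the same for the moment, N m; "grip_width": opening from 0.0 (shut) to 1.0 (fully open).
Only numpy, scipy, OpenCV 4.12 (cv2) and the standard library are available. Lean on these libraries where they do the work, as an engineer would, in place of code of your own. Each camera call takes 0.05 s, during which the arm holds its last target. There are 200 camera calls.

TASK

Put the blue neck plug into the tapered neck of the blue-collared cryo flask: lower it in until its flange lies flat on the collar, and do not drop it in. Then check that it is not jammed: while it stays in the neck, rock it to one side by about ten degrees, and leave it upright, fully home and released. Leave the yellow plug and the tube rack where they stand.

Things in the scene. Friction and masses are not known exactly. Their poses are not given: they have to be found in the camera images.
- blue_plug: Loose plug, 0.15 kg, upright on its narrow end. Origin: centre of its underside; z up its axis, round about z. From the bottom: solid white cone, diameter 40 mm growing to 60 at 30 mm height; blue flange disc, diameter 84, from 30 to 36 mm height; blue round knob to grip from above, diameter 30, from 36 to 76 mm height (the top).
- flask: Fixed silvery cylinder, diameter 120 mm, flat blue collar on top (rim) 110 mm above the origin: centre of its underside, z up. Open white tapered neck in the collar: diameter 66 at the rim, 41 at 36 mm below it. Blue plug fully home: its origin 80 mm above the flask's, on its axis, 3 mm play all round. To tilt a held plug 10 degrees about mid-cone without binding, first raise it 8 mm.
- yellow_plug: Bystander, loose: plug of a bigger flask, same shape with yellow flange and knob, too wide for the neck: cone diameter 60 to 80 mm, flange 100, knob 30, height 76. Upright; origin: centre of its underside.
- rack: Bystander, loose, 0.7 kg: green tube rack, 60 by 160 mm (its x by y), 45 mm high, red and orange tube caps up to 67 mm. Origin: centre of its underside.
Things that resemble listed ones, but are neither listed nor needed, are in the scene too. Of the things shaped like the blue_plug, the blue one is meant.

How it is judged:
By the outcome, as a careful person would: the job done as asked, in the order asked, and still so for the second after the job is handed in, with the robot touching nothing.
It also fails if it takes over 42 s, if anything falls off the work surface, if the arm or the gripper's body presses on something with over 40 N, if the wrist force passes 120 N, or if a joint passes its speed limit or range.

## Working session

There is one attempt and no reset: what is moved stays moved. The work goes in short steps, Python scripts to look and compute and a shell command to move; the robot and the scene stay as the last step left them, time stands still between calls to the robot, and variables do not carry over. Pictures are saved under pics/ and viewed, about 8 in all and at most 12, crops included, and the job is handed in when it is done.

```bash
ls; mkdir -p pics
python3 - <<'E'
from cell import ctrl
import cv2, numpy as np
ims=[]
for n in ("scene","top"):
    d=ctrl.get_image(n); cv2.imwrite(f"pics/{n}0.png",d["img"])
    print(n,d["fx"],d["cx"],d["dist_coeffs"],cv2.Rodrigues(np.array(d["rvec"],float))[0].T@-np.array(d["tvec"],float).reshape(3))
    for t in ("blue_plug","flask","yellow_plug","rack"):
        print(t,[(round(r["score"],2),np.round(r["box"]).tolist()) for r in ctrl.recognise(n,t)][:5])
s=ctrl.read_state(); print(s)
E
```

```text
pics
scene 445.59682889535094 253.02564632689501 [-0.16818297  0.          0.          0.          0.        ] [1.01027585 0.2479782  0.94605693]
blue_plug [(0.94, [250.0, 126.0, 33.0, 30.0]), (0.87, [260.0, 183.0, 36.0, 33.0]), (0.86, [280.0, 243.0, 43.0, 39.0])]
flask [(0.67, [368.0, 205.0, 61.0, 70.0])]
yellow_plug [(0.69, [170.0, 145.0, 40.0, 30.0])]
rack [(0.71, [202.0, 239.0, 69.0, 61.0])]
top 397.3823152239176 255.95344376498733 [-0.004713  0.        0.        0.        0.      ] [ 0.48588206 -0.01506188  1.04729415]
blue_plug [(0.9, [209.0, 165.0, 37.0, 35.0]), (0.81, [256.0, 207.0, 28.0, 32.0]), (0.75, [295.0, 262.0, 33.0, 33.0])]
flask [(0.71, [152.0, 231.0, 55.0, 52.0])]
yellow_plug [(0.65, [352.0, 204.0, 39.0, 40.0])]
rack [(0.75, [278.0, 139.0, 68.0, 40.0])]
{'t': 0.5, 'qpos': array([ 9.70214240e-01,  2.58583872e-01,  1.53504738e+00, -1.66681081e-05,
        1.34799604e+00, -2.02811113e-01]), 'qd': array([ 0.00071588, -0.001711  , -0.00130138, -0.00018833, -0.00053623,
        0.00141986]), 'effort': array([-1.04521743e-03, -4.45531154e+01, -2.90646887e+01, -3.11210051e-04,
        2.20030153e-03, -1.56948460e-06]), 'tool_pos': array([0.21302898, 0.50704878, 0.24529938]), 'ee_rot': array([ 8.32874814e-01,  5.53461420e-01, -1.30157375e-05,  1.40199974e-05]), 'wrist_force': array([0.47232959, 0.53756401, 0.79411516]), 'ft_torque': array([ 0.03998104,  0.0318243 , -0.00380153]), 'grip_width': 0.9987876820348758}
```

Run:
```python
import cv2,numpy as np
a=cv2.imread("pics/scene0.png")[80:340,100:450];b=cv2.imread("pics/top0.png")[80:340,100:450]
cv2.imwrite("pics/both0.png",np.hstack([cv2.resize(a,(400,297)),cv2.resize(b,(400,297))]))
```

```text
(no output)
```

View pics/both0.png

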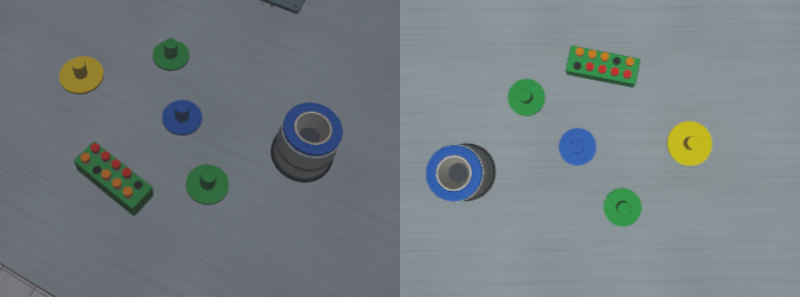

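View pics/top0.png

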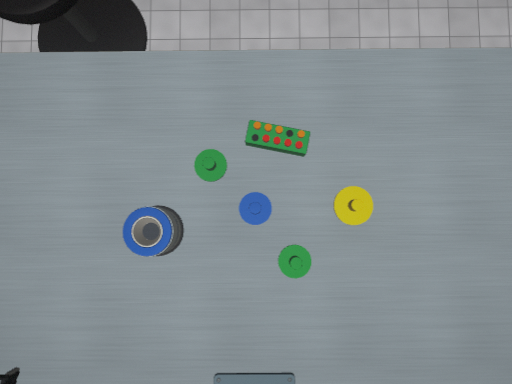

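In the top image, three things could be taken for the blue plug: green plugs at (210,165) and (295,262), and the blue one at (255,208). I choose (255,208) by its colour. The flask's collar is at (148,231), the yellow plug at (354,206) and the rack at (278,139). Next I locate the plug and flask by colour.

```bash
cat > h.py <<'E'
from cell import ctrl
import cv2, numpy as np
def ray(d,px,z):
    K=np.array([[d["fx"],0,d["cx"]],[0,d["fy"],d["cy"]],[0,0,1]])
    R=cv2.Rodrigues(np.array(d["rvec"],float))[0]; c=R.T@-np.array(d["tvec"],float).reshape(3)
    u=cv2.undistortPoints(np.array(px,float).reshape(-1,1,2),K,np.array(d["dist_coeffs"],float)).reshape(-1,2)
    w=np.c_[u,np.ones(len(u))]@R
    return c+w*((z-c[2])/w[:,2])[:,None]
def blues(d):
    m=cv2.inRange(cv2.cvtColor(d["img"],cv2.COLOR_BGR2HSV),(105,120,50),(125,255,255))
    cs=cv2.findContours(m,cv2.RETR_EXTERNAL,cv2.CHAIN_APPROX_NONE)[0]
    return [c.reshape(-1,2) for c in cs if cv2.contourArea(c)>150]
def circ(P):
    (x,y),r=cv2.minEnclosingCircle((P[:,:2]*1000).astype(np.float32))
    A=np.c_[2*P[:,:2],np.ones(len(P))];s=np.linalg.lstsq(A,(P[:,:2]**2).sum(1),rcond=None)[0]
    return s[:2],np.sqrt(s[2]+s[0]**2+s[1]**2)
E
python3 - <<'E'
from h import *
for n in ("scene","top"):
    d=ctrl.get_image(n)
    for c in blues(d):
        print(n,c.mean(0).round(),[(z,*np.round(circ(ray(d,c,z))[0],4),round(circ(ray(d,c,z))[1],4)) for z in (.036,.110)])
    if n=="scene": cv2.imwrite("pics/crop.png",cv2.resize(d["img"][150:270,200:330],None,fx=4,fy=4))
    r=ctrl.recognise(n,"yellow_plug")[0]["box"]; k=ctrl.recognise(n,"rack")[0]["box"]
    print(ray(d,[r[:2],k[:2]],.04).round(3))
E
```

```text
scene [373. 192.] [(0.036, np.float64(0.421), np.float64(0.248), np.float64(0.0615)), (0.11, np.float64(0.4689), np.float64(0.248), np.float64(0.0565))]
scene [259. 182.] [(0.036, np.float64(0.5232), np.float64(-0.0063), np.float64(0.0404)), (0.11, np.float64(0.5628), np.float64(0.0144), np.float64(0.0371))]
[[ 0.533 -0.252  0.04 ]
 [ 0.713 -0.047  0.04 ]]
top [147. 231.] [(0.036, np.float64(0.4646), np.float64(0.2673), np.float64(0.0608)), (0.11, np.float64(0.4661), np.float64(0.2466), np.float64(0.0563))]
top [255. 208.] [(0.036, np.float64(0.5217), np.float64(-0.0071), np.float64(0.0402)), (0.11, np.float64(0.519), np.float64(-0.0077), np.float64(0.0373))]
[[ 0.527 -0.256  0.04 ]
 [ 0.699 -0.071  0.04 ]]
```

View pics/crop.png

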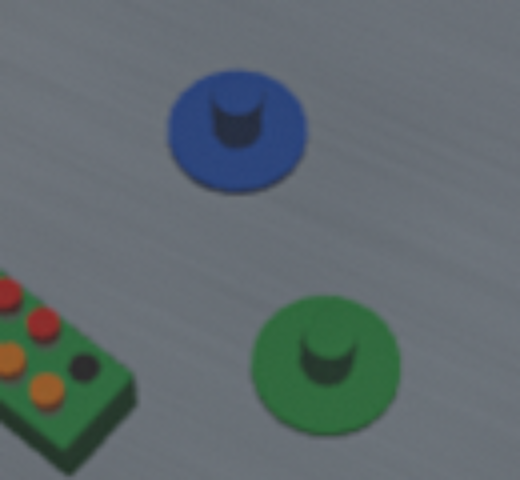

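The close crop confirms a blue flange and knob, next to a green look-alike. Blue plug is at about (0.522, -0.007) and the flask at about (0.4675, 0.2475). I'll move above the plug and turn the jaws onto y.

```bash
python3 -m handwheel '{"claw":[100,100,100,100,100,100,100,100,100,100,100,100,100,100,100,100,100,100,100,100],"delta_pos":[[1.72,-2.86,0],[1.72,-2.86,0],[1.72,-2.86,0],[1.72,-2.86,0],[1.72,-2.86,0],[1.72,-2.86,0],[1.72,-2.86,0],[1.72,-2.86,0],[1.72,-2.86,0],[1.72,-2.86,0],[1.72,-2.86,0],[1.72,-2.86,0],[1.72,-2.86,-1],[1.72,-2.86,-1],[1.72,-2.86,-1],[1.72,-2.86,-1],[1.72,-2.86,-1],[1.72,-2.86,-1],[0,0,0],[0,0,0]],"turn":[0,0,0,0,3.8,3.8,3.8,3.8,3.8,3.8,0,0,0,0,0,0,0,0,0,0]}' 40
python3 - <<'E'
from h import *
print(ctrl.read_state())
d=ctrl.get_image("wrist"); cv2.imwrite("pics/w1.png",d["img"])
for c in blues(d):
    print(c.mean(0).round(),len(c),circ(ray(d,c,.036)))
E
```

```text
t: 2.47
tool_pos: [0.5228, -0.0092, 0.1844]
ee_rot: [0.708, 0.706, -0.0, -0.001]
wrist_force: [-0.4, -1.2, -0.6]
grip_width: 0.997
{'t': 2.4667, 'qpos': array([-2.31151535e-01,  2.61524908e-01,  1.68784788e+00,  4.63512043e-05,
        1.19402056e+00, -1.79899685e+00]), 'qd': array([ 0.04097718, -0.03603632,  0.01917708,  0.01251157,  0.01630421,
        0.01023586]), 'effort': array([ -1.40342597, -41.56259179, -27.55562603,  -0.21565866,
        -0.28339184,  -0.13492358]), 'tool_pos': array([ 0.52284672, -0.00921384,  0.18438008]), 'ee_rot': array([ 7.08155100e-01,  7.06056332e-01, -4.56683957e-04, -7.76227723e-04]), 'wrist_force': array([-0.44192626, -1.15601293, -0.5918355 ]), 'ft_torque': array([-0.01484855, -0.02131618, -0.04859482]), 'grip_width': 0.9972533822734934}
[258. 178.] 266 (array([ 0.5215673 , -0.00565589]), np.float64(0.0413808016968421))
```

View pics/w1.png

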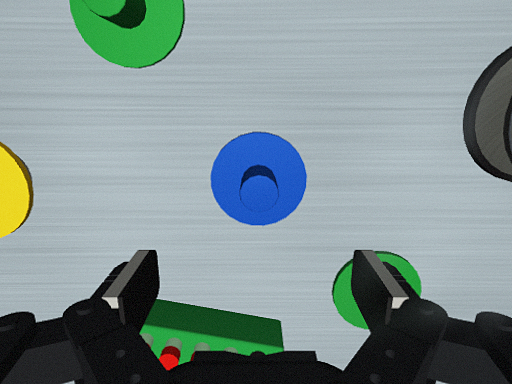

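The wrist picture shows the blue plug at (258,178), between the jaws in y. A green look-alike is at (377,290) and the rack at the bottom. The estimate agrees to 2 mm, so I'll descend and grip.

```bash
python3 -m handwheel '{"claw":[65,65,65,65,65,65,65,65,65,0,0,0,0,0,0,0],"delta_pos":[[-0.1,0.18,-2],[0,0,-2],[0,0,-2],[0,0,-2],[0,0,-2],[0,0,-1],[0,0,-1],[0,0,-0.5],[0,0,0],[0,0,0],[0,0,0],[0,0,0],[0,0,0],[0,0,0],[0,0,0],[0,0,0]],"turn":[0,0,0,0,0,0,0,0,0,0,0,0,0,0,0,0]}' 40
```

```text
t: 3.85
tool_pos: [0.5224, -0.0061, 0.0614]
ee_rot: [0.707, 0.707, 0.001, 0.001]
wrist_force: [-0.7, 0.4, 5.4]
grip_width: 0.339
```

```bash
python3 -m handwheel '{"claw":[0,0,0,0,0,0,0,0,0,0,0,0,0,0,0,0,0,0,0,0],"delta_pos":[[0,0,1],[0,0,2],[0,0,3],[0,0,3],[0,0,3],[0,0,3],[0,0,1],[-0.4,2,0],[-0.6,2.8,0],[-0.6,2.8,0],[-0.6,2.8,0],[-0.6,2.8,0],[-0.6,2.8,0],[-0.6,2.8,0],[-0.6,2.8,0],[-0.4,2,0],[-0.4,1.75,0],[0,0,0],[0,0,0],[0,0,0]],"turn":[0,0,0,0,0,0,0,0,0,0,0,0,0,0,0,0,0,0,0,0]}'
python3 - <<'E'
from h import *
d=ctrl.get_image("wrist"); s=ctrl.read_state(); print(s["tool_pos"],s["grip_width"]); cv2.imwrite("pics/w2.png",d["img"])
t=ctrl.get_image("top"); u=ctrl.get_image("scene")
cv2.imwrite("pics/m2.png",np.hstack([cv2.resize(d["img"],(400,300)),cv2.resize(u["img"][100:290,270:480],(400,300))]))
for n,i in (("top",t),("scene",u),("wrist",d)):
    for c in blues(i): print(n,c.mean(0).round(),len(c),[(z,*np.round(circ(ray(i,c,z))[0],4),round(circ(ray(i,c,z))[1],4)) for z in (.110,.195)])
E
```

```text
t: 5.52
tool_pos: [0.4674, 0.247, 0.2199]
ee_rot: [0.707, 0.707, -0.001, 0.0]
wrist_force: [-0.3, -0.3, -1.6]
grip_width: 0.338
[0.46764222 0.24669652 0.2199658 ] 0.33449411601670614
top [148. 232.] 185 [(0.11, np.float64(0.4666), np.float64(0.2441), np.float64(0.0482)), (0.195, np.float64(0.4684), np.float64(0.2206), np.float64(0.0438))]
scene [379. 180.] 242 [(0.11, np.float64(0.4507), np.float64(0.2468), np.float64(0.0637)), (0.195, np.float64(0.5076), np.float64(0.2469), np.float64(0.0572))]
wrist [255. 223.] 694 [(0.11, np.float64(0.4867), np.float64(0.248), np.float64(0.0662)), (0.195, np.float64(0.4539), np.float64(0.2477), np.float64(0.0426))]
```

View pics/m2.png

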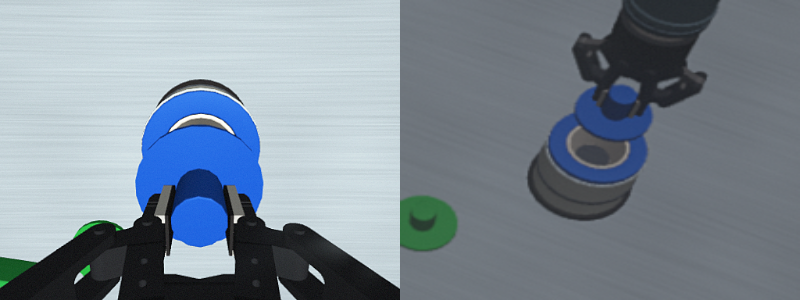

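Left: the wrist view shows the plug upright in the jaws, flange at about (200,185), with the collar visible behind it. Right: the scene view shows the plug hanging just above the neck. I'll measure the offset from the wrist picture.

Run:
```python
from h import *
d=ctrl.get_image("wrist"); s=ctrl.read_state(); print(s["tool_pos"],s["wrist_force"])
c=max(blues(d),key=len)
C=ray(d,c,.110); F=ray(d,c,.1946)
m=(c[:,1]<175)
# outer arc only: drop inner contour pts
o,r=circ(C[m]); print("collar",o,r,m.sum(), np.std(np.linalg.norm(C[m,:2]-o,axis=1)))
m=((c[:,0]<195)|(c[:,0]>320))&(c[:,1]>200)&(c[:,1]<265)
o,r=circ(F[m]); print("flange",o,r,m.sum(),np.std(np.linalg.norm(F[m,:2]-o,axis=1)))
```

```text
[0.46794721 0.24662389 0.22025118] [-0.80544144 -0.15530615 -1.00261446]
collar [0.4662075  0.24885674] 0.0567314713813473 182 0.00021573109978967477
flange [0.46384341 0.24728226] 0.040697257205874096 150 0.001886603620809023
```

```bash
python3 -m handwheel '{"claw":[0,0,0,0,0,0,0,0,0,0],"delta_pos":[[-0.05,0.12,0],[0,0,-1],[0,0,-1.5],[0,0,-1.5],[0,0,-1],[0,0,-1],[0,0,-0.5],[0,0,-0.4],[0,0,0],[0,0,0]],"turn":[0,0,0,0,0,0,0,0,0,0]}'
python3 - <<'E'
from h import *
d=ctrl.get_image("scene"); w=ctrl.get_image("wrist"); print(ctrl.read_state()["wrist_force"])
cv2.imwrite("pics/m3.png",np.hstack([cv2.resize(w["img"],(400,300)),cv2.resize(d["img"][130:260,310:440],(300,300))]))
E
```

```text
t: 6.55
tool_pos: [0.4674, 0.2489, 0.1516]
ee_rot: [0.707, 0.707, 0.0, 0.0]
wrist_force: [-0.6, -0.0, -1.3]
grip_width: 0.338
[ 0.21319354 -0.05983219 -0.5904958 ]
```

View pics/m3.png

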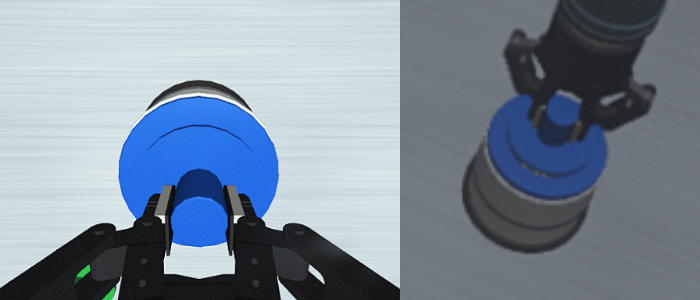

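The cone is in the neck, flange about 10 mm above the collar and concentric in both views, with no contact force. I'll lower slowly.

```bash
python3 -m handwheel '{"claw":[0,0,0,0,0,0,0],"delta_pos":[[0,0,-0.3],[0,0,-0.3],[0,0,-0.2],[0,0,-0.1],[0,0,0],[0,0,0],[0,0,0]],"turn":[0,0,0,0,0,0,0]}'
```

```text
t: 7.23
tool_pos: [0.4672, 0.2488, 0.1423]
ee_rot: [0.707, 0.707, 0.0, 0.0]
wrist_force: [0.4, -0.2, -1.1]
grip_width: 0.34
```

```bash
python3 -m handwheel '{"claw":[0,0,0,0,0],"delta_pos":[[0,0,-0.05],[0,0,-0.05],[0,0,-0.05],[0,0,0],[0,0,0]],"turn":[0,0,0,0,0]}'
```

```text
t: 7.65
tool_pos: [0.4672, 0.2488, 0.1415]
ee_rot: [0.707, 0.707, 0.0, 0.0]
wrist_force: [-3.0, -0.7, 5.6]
grip_width: 0.337
```

```bash
python3 -m handwheel '{"claw":[40,50,55,55,55,55,55,55,55],"delta_pos":[[0,0,0],[0,0,0],[0,0,0],[0,0,0.3],[0,0,0.5],[0,0,0.5],[0,0,0.3],[0,0,0],[0,0,0]],"turn":[0,0,0,0,0,0,0,0,0]}'
python3 - <<'E'
from h import *
for k in range(3): w=ctrl.get_image("wrist"); s=ctrl.read_state(); print(s["tool_pos"],s["wrist_force"],s["ft_torque"],s["grip_width"])
d=ctrl.get_image("scene"); t=ctrl.get_image("top")
np.save("pics/w4.npy",w["img"])
cv2.imwrite("pics/m4.png",np.hstack([w["img"][60:340,90:430],cv2.resize(d["img"][130:260,310:440],(280,280))]))
E
```

```text
t: 8.4
tool_pos: [0.4674, 0.2488, 0.1573]
ee_rot: [0.707, 0.707, 0.0, 0.0]
wrist_force: [0.7, -0.2, -0.0]
grip_width: 0.55
[0.46715546 0.24878435 0.15694132] [ 0.72965824 -1.16715578  0.2011161 ] [0.03428107 0.01092629 0.00524731] 0.5527421852462795
[0.46710024 0.24871639 0.15678616] [-0.55397725 -0.37732546  0.6140193 ] [-0.00283892 -0.00760134 -0.03325771] 0.5480548802843763
[0.46701256 0.24869909 0.15665553] [-0.60564825 -0.09949194 -0.21124731] [-0.0216519   0.05003296  0.01383084] 0.5495356096553172
```

View pics/m4.png

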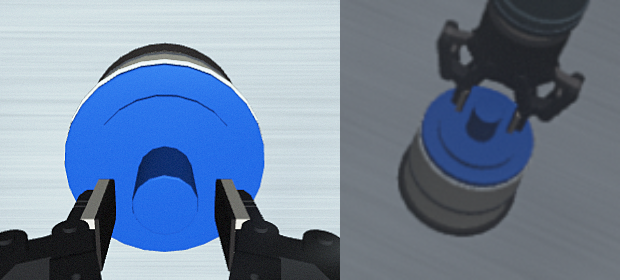

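The view shows the plug seated flat, the open jaws straddling the knob (crop (165,207)), with about 8 mm gap each side. I'll rock it by pushing the knob toward +y with the -y finger, in stages.

```bash
python3 -m handwheel '{"claw":[55,55,55,55,55,55,55,55],"delta_pos":[[0,0.3,0],[0,0.3,0],[0,0.2,0],[0,0.2,0],[0,0.1,0],[0,0.1,0],[0,0,0],[0,0,0]],"turn":[0,0,0,0,0,0,0,0]}'
cat > tilt.py <<'E'
from h import *
import sys
from scipy.spatial.transform import Rotation as Ro
C0=np.array([.4670,.2485]); 
def pts(a,slide,r,h,n=60):   # plug circle r at local height h above flange underside
    th=np.linspace(0,2*np.pi,n); P=np.c_[r*np.cos(th),r*np.sin(th)-.042,np.full(n,h)]
    P=Ro.from_euler('x',-a,degrees=True).apply(P)+[0,.042+slide,0]
    return P+[*C0,.110]
def proj(d,P):
    K=np.array([[d["fx"],0,d["cx"]],[0,d["fy"],d["cy"]],[0,0,1]])
    return cv2.projectPoints(P,np.array(d["rvec"],float),np.array(d["tvec"],float),K,np.array(d["dist_coeffs"],float))[0].reshape(-1,2)
def overlay(d,a,slide,col):
    im=d["img"]
    for r,h in ((.042,.006),(.015,.046)):
        cv2.polylines(im,[np.round(proj(d,pts(a,slide,r,h))*8).astype(int)],True,col,1,cv2.LINE_AA,3)
E
python3 - <<'E'
from tilt import *
s=ctrl.read_state(); print(s["tool_pos"],s["wrist_force"])
w=ctrl.get_image("wrist"); d=ctrl.get_image("scene"); raw=w["img"].copy()
for i in(w,d): overlay(i,0,.0,(255,255,255)); overlay(i,5,.003,(0,255,255))
a=lambda x:x[60:340,90:430]
cv2.imwrite("pics/m5.png",np.vstack([np.hstack([a(raw),a(w["img"])]),np.hstack([cv2.resize(d["img"][130:260,310:440],(280,280)),np.zeros((280,400,3),np.uint8)])]))
E
```

```text
t: 9.32
tool_pos: [0.4671, 0.2604, 0.1568]
ee_rot: [0.707, 0.707, -0.0, 0.0]
wrist_force: [-0.4, -3.6, 1.6]
grip_width: 0.55
[0.46713362 0.26043314 0.15684517] [-0.44513487 -3.58515271  1.58862297]
```

View pics/m5.png

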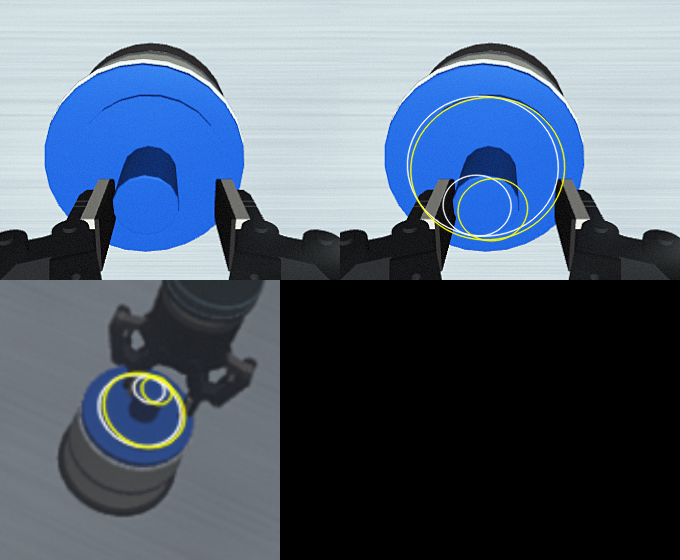

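The pad touches the knob (3.6 N). The knob top has moved from (137,205) to (147,205) in the crop, about 3 mm, so the play is taken up and tilting begins. I'll push on.

```bash
python3 -m handwheel '{"claw":[55,55,55,55,55,55,55],"delta_pos":[[0,0.1,0],[0,0.1,0],[0,0.1,0],[0,0.1,0],[0,0.1,0],[0,0,0],[0,0,0]],"turn":[0,0,0,0,0,0,0]}'
python3 - <<'E'
from tilt import *
s=ctrl.read_state(); print(s["tool_pos"],s["wrist_force"])
w=ctrl.get_image("wrist"); d=ctrl.get_image("scene"); raw=w["img"].copy(); ds=d["img"].copy()
for i in(w,d): overlay(i,6,.003,(255,255,255)); overlay(i,10,.003,(0,255,255))
a=lambda x:x[60:340,90:430]
b=lambda x:cv2.resize(x[150:250,320:430],(340,309))
cv2.imwrite("pics/m6.png",np.vstack([np.hstack([a(raw),a(w["img"])]),np.hstack([b(ds),b(d["img"])])]))
cv2.imwrite("pics/w6.png",raw)
E
```

```text
t: 10.0
tool_pos: [0.4678, 0.2625, 0.158]
ee_rot: [0.707, 0.707, -0.002, 0.003]
wrist_force: [-1.2, -15.4, 11.6]
grip_width: 0.55
[0.46777051 0.26252971 0.15798899] [ -1.17502273 -15.40031174  11.57579687]
```

View pics/m6.png

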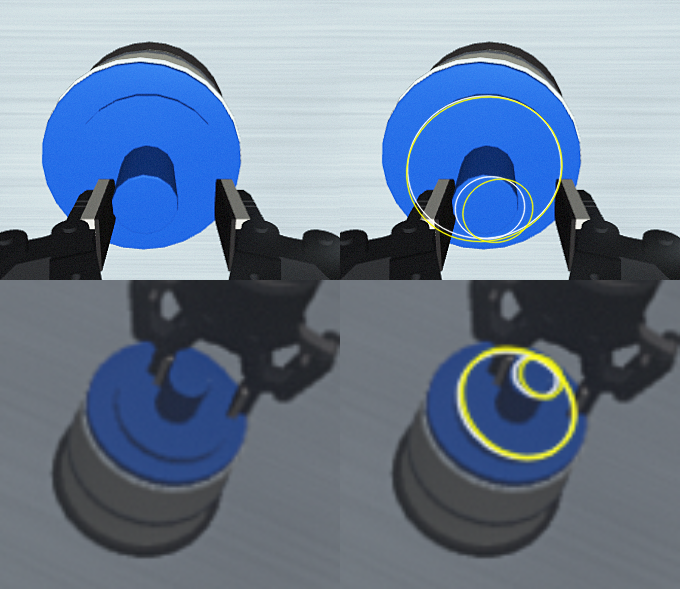

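The pad now reads 15 N sideways and 12 N upward with almost no motion: pad friction is holding the knob down, so a purely horizontal push locks (crop: knob still at (147,205)). I'll back off, then follow the arc by pushing and rising together, so friction helps.

```bash
python3 -m handwheel '{"claw":[55,55,55,55,55,55,55,55,55,55],"delta_pos":[[0,-0.4,0],[0,0,0],[0,0.07,0.09],[0,0.07,0.09],[0,0.07,0.09],[0,0.06,0.09],[0,0.06,0.09],[0,0,0],[0,0,0],[0,0,0]],"turn":[0,0,0,0,0,0,0,0,0,0]}'
```

```text
t: 10.93
tool_pos: [0.4674, 0.2646, 0.1616]
ee_rot: [0.707, 0.707, -0.0, 0.001]
wrist_force: [-0.6, -5.6, 3.5]
grip_width: 0.552
```

```bash
python3 -m handwheel '{"claw":[55,55,55,55,55,55,55,55],"delta_pos":[[0,0.06,0.11],[0,0.06,0.11],[0,0.06,0.11],[0,0.06,0.11],[0,0.05,0.1],[0,0,0],[0,0,0],[0,0,0]],"turn":[0,0,0,0,0,0,0,0]}'
python3 - <<'E'
from tilt import *
s=ctrl.read_state(); print(s["tool_pos"],s["wrist_force"])
w=ctrl.get_image("wrist"); d=ctrl.get_image("scene"); raw=w["img"].copy(); ds=d["img"].copy()
cv2.imwrite("pics/w7.png",raw)
for i in(w,d): overlay(i,6,.003,(255,255,255)); overlay(i,10,.003,(0,255,255))
a=lambda x:x[60:340,90:430]
b=lambda x:cv2.resize(x[150:250,320:430],(340,309))
cv2.imwrite("pics/m7.png",np.vstack([np.hstack([a(raw),a(w["img"])]),np.hstack([b(ds),b(d["img"])])]))
E
```

```text
t: 11.6
tool_pos: [0.4669, 0.2682, 0.1665]
ee_rot: [0.707, 0.707, -0.0, -0.0]
wrist_force: [0.3, -0.9, -0.9]
grip_width: 0.549
[0.46693576 0.26824457 0.16649427] [ 0.29656181 -0.86337006 -0.90292818]
```

View pics/m7.png

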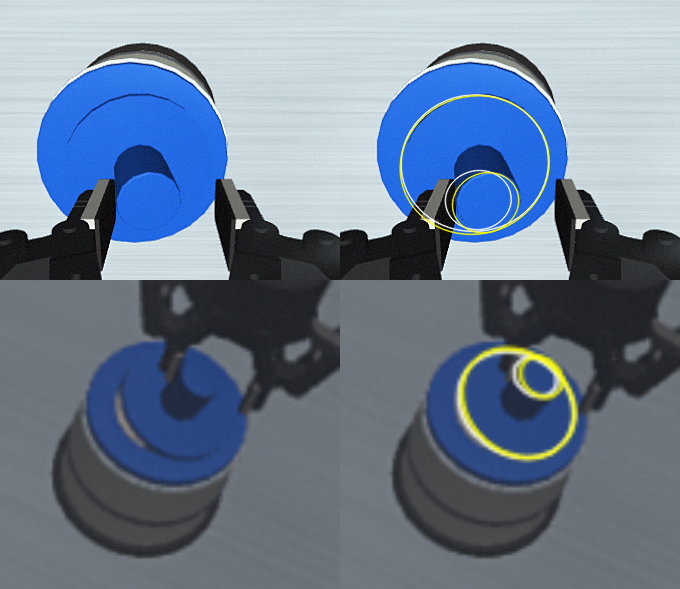

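The plug now leans toward +y: the neck shows through a gap at scene crop (130,415), and the knob top is at wrist crop (149,202), close to the 10° outline. I'll run a quick edge fit to quantify the tilt.

```bash
cat > fit.py <<'E'
from tilt import *
from scipy.optimize import differential_evolution
from scipy.ndimage import map_coordinates
def fit():
    w=ctrl.get_image("wrist"); d=ctrl.get_image("scene"); L=[]
    for i in (w,d):
        g=cv2.GaussianBlur(i["img"],(0,0),1.2).astype(float).max(2)
        m=np.hypot(cv2.Sobel(g,-1,1,0),cv2.Sobel(g,-1,0,1)); L.append((i,np.minimum(m,np.percentile(m,97))/np.percentile(m,97)))
    def cost(p,use=(0,1)):
        s=0
        for k in use:
            i,m=L[k]
            for r,h in ((.042,.006),(.015,.046)):
                q=proj(i,pts(p[0],p[1],r,h)+[p[2],0,p[3]]); s-=map_coordinates(m,[q[:,1],q[:,0]],order=1).mean()
        return s
    for use in ((0,1),(0,),(1,)):
        r=differential_evolution(cost,[(-3,18),(-.006,.008),(-.005,.005),(-.002,.002)],args=(use,),seed=1,maxiter=60)
        print(use,"tilt %.1f slide %.1f dx %.1f dz %.1f mm cost %.2f"%(r.x[0],*(r.x[1:]*1000),r.fun))
fit()
E
python3 fit.py
```

```text
(0, 1) tilt 9.8 slide 4.4 dx -1.5 dz 2.0 mm cost -1.82
(0,) tilt 8.9 slide 4.6 dx 0.6 dz -0.6 mm cost -0.79
(1,) tilt 1.6 slide 7.9 dx -4.9 dz 1.5 mm cost -1.15
```

Tilt is about 9–10° (joint fit 9.8, wrist alone 8.9, arm path about 10). I'll add a small nudge, then return gently along the same arc.

```bash
python3 -m handwheel '{"claw":[55,55,55,55],"delta_pos":[[0,0.05,0.07],[0,0,0],[0,0,0],[0,0,0]],"turn":[0,0,0,0]}'
python3 fit.py
python3 -m handwheel '{"claw":[55,55,55,55,55,55,55,55,55,55,55,55,55,55,55,55,55,55,55,55],"delta_pos":[[0,-0.07,-0.09],[0,-0.07,-0.09],[0,-0.07,-0.09],[0,-0.07,-0.09],[0,-0.07,-0.09],[0,-0.07,-0.09],[0,-0.07,-0.09],[0,-0.07,-0.09],[0,-0.07,-0.09],[0,-0.07,-0.09],[0,-0.07,-0.09],[0,-0.07,0],[0,-0.07,0],[0,-0.2,0],[0,-0.2,0],[0,-0.3,0],[0,-0.32,0],[0,0,0],[0,0,0],[0,0,0]],"turn":[0,0,0,0,0,0,0,0,0,0,0,0,0,0,0,0,0,0,0,0]}'
python3 fit.py
```

```text
t: 12.13
tool_pos: [0.4672, 0.2685, 0.1674]
ee_rot: [0.707, 0.707, 0.0, -0.0]
wrist_force: [0.0, 0.2, 0.2]
grip_width: 0.548
(0, 1) tilt 10.0 slide 4.5 dx -1.4 dz 2.0 mm cost -1.79
(0,) tilt 9.5 slide 4.4 dx 0.9 dz -1.5 mm cost -0.79
(1,) tilt 1.6 slide 8.0 dx -5.0 dz 1.7 mm cost -1.13
t: 13.9
tool_pos: [0.4672, 0.2492, 0.1575]
ee_rot: [0.707, 0.707, 0.0, -0.0]
wrist_force: [-0.1, 1.0, -0.3]
grip_width: 0.549
(0, 1) tilt -3.0 slide 6.6 dx 1.5 dz -1.6 mm cost -1.67
(0,) tilt -0.2 slide 3.4 dx 0.9 dz -2.0 mm cost -0.74
(1,) tilt 5.7 slide 5.1 dx 4.1 dz -0.1 mm cost -1.08
```

Upright again, but slid about 3 mm toward +y, within the play. I'll re-centre it by closing the jaws lightly at the flask axis, then open and withdraw.

```bash
python3 -m handwheel '{"claw":[55,55,45,40,36,30,30,30,30,45,60,60,60,60,60,60,60,60,60,60],"delta_pos":[[0,-0.05,-0.4],[0,0,-0.4],[0,0,0],[0,0,0],[0,0,0],[0,0,0],[0,0,0],[0,0,0],[0,0,0],[0,0,0],[0,0,0],[0,0,0],[0,0,1],[0,0,2],[0,0,2],[0,0,2],[0,0,2],[-1,0,2],[0,0,0],[0,0,0]],"turn":[0,0,0,0,0,0,0,0,0,0,0,0,0,0,0,0,0,0,0,0]}' 20
python3 fit.py
python3 - <<'E'
from tilt import *
w=ctrl.get_image("wrist"); d=ctrl.get_image("scene"); print(ctrl.read_state()["wrist_force"])
b=lambda x:cv2.resize(x[150:250,320:430],(340,309)); ds=d["img"].copy(); overlay(d,0,0,(0,255,255))
cv2.imwrite("pics/w8.png",w["img"])
cv2.imwrite("pics/m8.png",np.vstack([np.hstack([b(ds),b(d["img"])]),cv2.resize(w["img"],(680,510))[:290]]))
E
```

```text
t: 15.67
tool_pos: [0.4576, 0.2489, 0.2613]
ee_rot: [0.707, 0.707, 0.002, 0.001]
wrist_force: [0.1, 0.3, -0.8]
grip_width: 0.6
(0, 1) tilt -3.0 slide 1.8 dx 2.0 dz -2.0 mm cost -1.43
(0,) tilt -2.4 slide 1.4 dx 1.7 dz -2.0 mm cost -0.63
(1,) tilt -2.5 slide 0.2 dx 4.9 dz 0.1 mm cost -0.84
[-0.51015611 -0.57354881 -0.25300804]
```

View pics/m8.png

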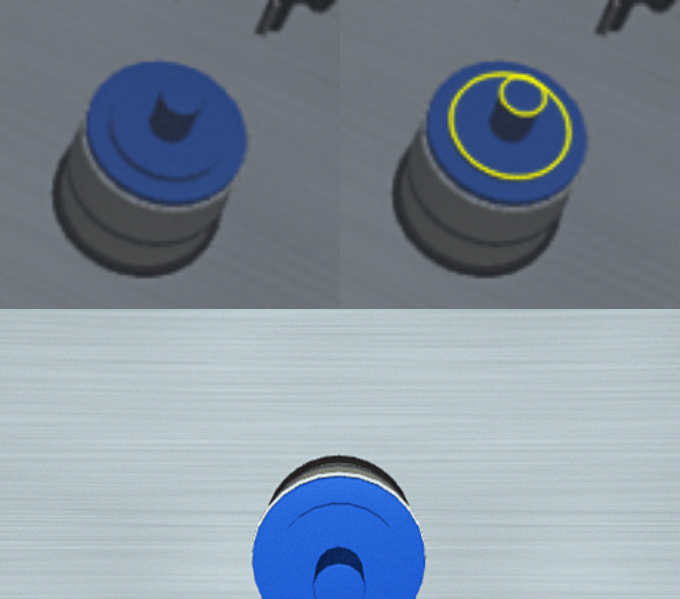

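The last picture shows the plug centred and upright. The flange arc and knob (340,580) are symmetric in the collar (253–425), no neck shows under the flange, and the gripper is clear. Handing in.

```bash
python3 -c "
from cell import ctrl
print(ctrl.read_state()['t']); print(ctrl.sign_off())"
```

```text
15.8667
the job is handed in; nothing more can be done
None
```

The blue plug is in the neck of the blue-collared flask, upright, with its flange on the collar, and released. I handed in at 15.9 s with the gripper clear and touching nothing.

- **Placing:** I lowered the plug in the grip until it met the collar. Contact was about 6 N, at the height expected for fully home. Then I opened the jaws.
- **Rocking:** I rocked it with one finger against the knob.
  - The first, purely horizontal push locked by friction at about 15 N, so I backed off and pushed along an arc instead.
  - The tilt came to about 10°: the joint camera fit gave 10.0 and the wrist camera alone 9.5. The scene camera alone gave an implausible 1.6, which I rejected because its picture clearly showed the tilt.
- **Return:** I followed it back down gently, then re-centred it with a light 20 N squeeze and let go.
- **Last checks:** The pictures show the flange flat and concentric, the knob upright and no neck visible. The final numeric fits disagreed, reading about −2.5° to −3°. They ran into their search limits, so I trusted the pictures instead.
- **Bystanders:** I never moved near the yellow plug or the rack, but I did not re-measure them at the end.

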